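# Switch on the bench lamp and click its brightness selector up to the fifth dot

### The arm

A 6-joint arm with a two-finger parallel gripper is mounted at the origin on the work surface. World frame = base frame: x ahead of the robot, y to its left, z up, the work surface at z = 0. Lengths are in m, angles in rad, forces in N, time in s.
With the tool pointing down it reaches from about 0.25 to 0.775 m from the base axis. Payload 4 kg.
Tool frame: the origin (TCP) lies between the finger pads; the fingertips stand 14 mm ahead of it and the grasp point (between the pads) lies 5 mm behind it; z points along the fingers, y is the line along which they close (so a half turn about z gives the same grasp; the last joint's range is limited). The gripper opens to 94 mm and grips with 3 to 60 N. Pads are 16 mm wide; open, the fingers measure 119 mm over their backs; the gripper's body (75 mm by 177 mm) begins 78 mm behind the grasp point.
Start: joints at [1.06, 0.087, 1.371, -0, 1.684, -0.103], TCP at [0.218, 0.505, 0.22] pointing down, gripper open.
Joint ranges: [-3.1, 3.1], [-0.76, 2.03], [0.27, 2.55], [-1.08, 4.22], [0.17, 2.65], [-2.57, 2.57]. Speed limits (rad/s): [2.79, 2.79, 3.14, 3.14, 3.14, 3.14].

### API

Orientations are given as [roll, pitch, yaw] about the fixed x, y, z axes, in that order (R = Rz(yaw) Ry(pitch) Rx(roll)).
In Python, from bench import robot, snapshot gives the robot as it stands.
- The arm moves only by the tool carry_out, never from a script. Its argument "motion" is text: rows parted by semicolons, each of 4 numbers parted by spaces: the shift along the tool's x, y, z each as a share of 0.15 m, from -1 to 1, then the turn about the tool's z as a share of 180 degrees, from -1 to 1. A call has exactly 8 rows; each row is the pose to reach, as a shift and turn from the pose commanded when the call began, along the tool's axes at that moment, turning the shorter way round; what a row does not reach only later rows make up. A row lasts 1/10 s, in which the tool goes at most 50 mm and 8.59 degrees, less where a joint would pass 70% of its speed; a pose out of reach is approached as far as the arm can. A call with a number of a shift or a turn outside -1 to 1 is refused whole. A call with a gripper value outside its range is refused whole. "grip" is the opening, from -1 (shut) to 1 (fully open), set as the call begins (left out, the last holds). The fingers move at their own pace and stop on an object; the grip force is fixed at half the most. Time passes only in rows, so rows that repeat a pose let the fingers close, or fill a call up. It gives the time, the measured TCP pose, the force, the opening and the grip force at its end, in the units of the state.
- robot.get_obs(): the state, without advancing time (a new reading comes with each control period).
- snapshot(name): name is "scene" or "top" or "wrist"; returns a dict with "image" (384x512x3 uint8, red, green, blue), "fx", "fy", "cx", "cy" (pixels), "distortion" ([k1, k2, p1, p2, k3] as OpenCV has them; the pictures are not rectified), "pose" (4x4, takes a point from camera to world coordinates); the wrist camera has in their place "hand_eye" (4x4, takes a point from camera to tool coordinates, whose origin is the TCP and whose axes are the flange's). Camera axes: x right, y up, looking along -z (the intrinsics and any distortion apply to the point x, -y, -z); pixel columns grow to the right and rows downward; lengths in m; the calibration is good to about 2 mm. A picture is of the moment at which its call begins: read the wrist's pose just before it. There is no depth.
- robot.close_job(): hands the job in; it is judged then, once.
The state is a dict: "time": time; "joint_positions": joint angles; "qvel": joint speeds; "joint_torque": joint torques, N m; "tool_pos": TCP position; "ee_rot": TCP orientation; "wrist_force": force on the tool from outside, world axes, zero at the start; "wrist_torque": the same for the moment, N m; "width": finger opening in m; "finger_force": force on a finger pad.
Only numpy, scipy, OpenCV 4.12 (cv2) and the standard library are available. Lean on these libraries where they do the work, as an engineer would, in place of code of your own. Each camera call takes 0.05 s, during which the arm holds its last target. There are 200 camera calls.

### The job

Switch the bench lamp on by pressing the white-spotted half of its black rocker, then turn its brightness selector clockwise to the fifth of the six dots, one click below full, by pushing the side of its pointer lever with a fingertip and counting the clicks. Do not pinch the selector or let it go past the fifth dot. Leave the parts and tools lying around the lamp where they are, and take your hand away at the end.

Things in the scene. Friction and masses are not known exactly. Their poses are not given: they have to be found in the camera images.
- lamp: Bench lamp, screwed down: dark green cast base 260 mm wide (y), 160 deep (x), 40 high, flat on top; selector on its right half, rocker on its left. Origin: centre of the underside; x away from the robot-side edge, y left, z up. A 13 mm pole at x 56, y 104 mm rises to 365 mm; an arm from its top leads left to a shade 132 mm across at x 86, y 320 mm, over 360 mm up.
- selector_axis (a point): On the selector's vertical axis, level with the base's top; axes as the lamp's. Black hub of radius 19 mm, 24 high, with one black pointer lever (white line on top) reaching 44 mm out. Six white dots 50 mm from the axis, 30 degrees apart, grow from 6 mm (first: at the left, 75 degrees from the lamp's x towards y) clockwise past the back to 12 mm (sixth: at the right).
- lever_push (a point): On the lever's counter-clockwise flank, the one to push to turn clockwise seen from above: 29 mm from the axis, 7 mm off the lever's centre line, 13 mm above the base's top. Turns with the lever: x outward along it, y square out of this flank, z up. The flank spans 14 to 40 mm from the axis, 4 to 22 mm above the base; the lever is 14 mm thick, its top 26 mm above the base.
- lever_tip (a point): Outer end of the lever's top, on its white line, 44 mm from the axis and 26 mm above the base's top; it turns with the lever.
- selector (a joint): Selector angle, rad: 0 with the lever at the first dot, growing clockwise (seen from above) by 0.524 a click to 2.618 at the sixth dot, the end stop; 2.094 is the fifth. Spring detents pull it to the nearest dot: 2 to 3 N on the flank starts a click, and past half-way (0.26 rad) it snaps on to the next dot by itself. It starts at the first, second or third dot.
- fifth_dot (a point): Centre of the fifth dot on the base's top, 50 mm from the selector's axis. Fixed to the lamp.
- rocker_middle (a point): Middle of the rocker switch, level with the base's top; axes as the lamp's. The black rocker is 34 mm long (x) by 24 wide (y) and tips about y; the grey bezel round it, 47 by 35 mm, stands 1.5 mm above the base's top.
- rocker_on_half (a point): White spot on the rocker's half nearer the robot, 12 mm from its middle, on the upper face; moves with it. Off: this half slopes up towards the robot, the spot 10 mm above the base's top. About 4 N straight down at the spot tips it over; it snaps on and stays, this half then level, 5 mm above the base's top.
- rocker (a joint): Angle of the rocker in rad: 0 off, 0.4 on, snapping over at 0.2.
- hub_cap: White nylon hub cap, 68 mm across, 24 mm high, loose. Origin at the centre of its underside.
- wheel_lock: Steel wheel lock clamp, about 125 by 55 by 30 mm, loose. Origin near the middle of its underside, x along it.
- hammer: Ball-peen hammer lying flat, 290 mm long along its x, ash handle towards -x, steel head 78 mm across at +x, loose. Origin under its middle.
- footrest_hanger: Aluminium footrest hanger, a bent 22 mm tube about 340 mm long along its x, loose. Origin under its middle.
- oil_can: Blue oil can, 52 mm across, 150 mm high, standing loose. Origin at the centre of its underside.
- spanner: Steel spanner, 170 mm long along its x, lying loose. Origin under its middle.
- castor: Grey castor wheel with black tyre lying flat, 100 mm across, 32 mm high, loose. Origin at the centre of its underside.

How it is judged:
On the way, in this order (a step that is already met when the one before it is completed fails the run):
1. the lamp is switched on: the rocker has snapped over (value of joint rocker above 0.33 rad), for 0.2 s.
2. the selector's lever has come to the fifth dot (value of joint selector between 1.97 and 2.22 rad), for 0.2 s.
At the end, for the whole second after the job is handed in: The rocker rests on (above 0.33 rad), the selector rests in the fifth click (2.094 rad, within 0.12 rad), and every loose part and tool lies within 15 mm of where it was (all of step 2 and value of joint rocker above 0.33 rad and velocity of joint selector between -0.2 and 0.2 rad/s and distance of each of hub_cap, wheel_lock, hammer, footrest_hanger, oil_can, spanner, castor from where it was at the start of the episode below 0.015 m); the robot touches nothing.
It fails at once if the selector goes past the fifth dot to the sixth (value of joint selector above 2.4 rad).
It fails at once if the selector is pinched: the fingers press on opposite sides of its lever or hub at once (((contact force between the fingers and selector_c8 above 0.5 N or contact force between the fingers and selector_c9 above 0.5 N or contact force between the fingers and selector_c14 above 0.5 N) and (contact force between the fingers and selector_c10 above 0.5 N or contact force between the fingers and selector_c11 above 0.5 N or contact force between the fingers and selector_c15 above 0.5 N)) or (contact force between the fingers and selector_c13 above 0.5 N and (contact force between the fingers and selector_c8 above 0.5 N or contact force between the fingers and selector_c9 above 0.5 N or contact force between the fingers and selector_c10 above 0.5 N or contact force between the fingers and selector_c11 above 0.5 N))).
It fails at once if a loose part or tool near the lamp is lifted, carried or pushed more than 15 mm from where it lay (distance of any of hub_cap, wheel_lock, hammer, footrest_hanger, oil_can, spanner, castor from where it was at the start of the episode above 0.015 m).
It also fails if it takes over 53 s, if anything falls off the work surface, if the arm or the gripper's body presses on something with over 40 N, if the wrist force passes 120 N, or if a joint passes its speed limit or range.

## Working session

There is one attempt and no reset: what is moved stays moved. The work goes in short steps, Python scripts to look and compute and a tool call to move; the robot and the scene stay as the last step left them, time stands still between calls to the robot, and variables do not carry over. Pictures are saved under pics/ and viewed, at most 10 in all, crops included, and the job is handed in when it is done.

Besides the shell and the picture viewer there is one more tool, called after "Request:" by a JSON object that holds its "name" and its "arguments", one argument or row to a line. carry_out: Moves the arm, as the interface text tells. Shift numbers are shares of 0.15 m and turn numbers shares of 180 degrees, none past 1 either way. Its arguments: {"type":"object","properties":{"motion":{"type":"string"},"grip":{"type":"number"}},"required":["motion"]}

```bash
mkdir -p pics; ls
python3 - <<'E'
from bench import robot, snapshot
import cv2,pickle
o=robot.get_obs(); print(o)
d={}
for n in ("scene","top","wrist"):
    s=snapshot(n); d[n]=s
    cv2.imwrite(f"pics/{n}0.png",cv2.resize(s["image"][:,:,::-1],(800,600),interpolation=cv2.INTER_CUBIC))
    print(n,{k:v for k,v in s.items() if k!="image"})
pickle.dump((o,d),open("s0.pkl","wb"))
E
```

```text
pics
{'time': 0.0, 'joint_positions': array([ 1.05988429e+00,  8.79680777e-02,  1.37223977e+00, -6.61304739e-05,
        1.68359932e+00, -1.03056581e-01]), 'qvel': array([-0.00079069, -0.00083872,  0.00088746, -0.00180495,  0.000696  ,
        0.00112522]), 'joint_torque': array([ 9.08611237e-04, -3.40192080e+01, -3.02426147e+01,  7.19414558e-02,
        3.28296621e-02, -1.70158528e-04]), 'tool_pos': array([0.21790111, 0.50443025, 0.21830435]), 'ee_rot': array([-3.13938313e+00, -1.62438532e-04,  2.73372965e+00]), 'wrist_force': array([-0.09862239,  0.08873233,  0.32533559]), 'wrist_torque': array([-0.00048423, -0.02046293,  0.00181865]), 'finger_force': 0.0, 'width': 0.09369705584551341}
scene {'fx': 402.2004021611028, 'fy': 402.2004021611028, 'cx': 253.898324099295, 'cy': 185.25186184541485, 'distortion': array([-0.07306741,  0.        ,  0.        ,  0.        ,  0.        ]), 'pose': array([[-4.01659655e-01, -7.48305033e-01,  5.27929067e-01,
         1.25081273e+00],
       [ 9.15788886e-01, -3.27895875e-01,  2.31980626e-01,
         2.17709559e-01],
       [-4.86506646e-04,  5.76
[... 535 characters left out ...]
  5.93467478e-02,  9.98236952e-01,
         1.56223631e+00],
       [ 0.00000000e+00,  0.00000000e+00,  0.00000000e+00,
         1.00000000e+00]])}
wrist {'fx': 279.94870486699585, 'fy': 279.94870486699585, 'cx': 254.76668914408594, 'cy': 191.80810541928074, 'distortion': array([-0.04420847,  0.        ,  0.        ,  0.        ,  0.        ]), 'hand_eye': array([[-5.15470083e-04,  9.71367714e-01,  2.37580511e-01,
         6.79216538e-02],
       [ 9.99999293e-01,  7.55358846e-04, -9.18684263e-04,
         6.96799081e-05],
       [-1.07183877e-03,  2.37579869e-01, -9.71367416e-01,
        -1.65307998e-01],
       [ 0.00000000e+00,  0.00000000e+00,  0.00000000e+00,
         1.00000000e+00]])}
```

View pics/top0.png

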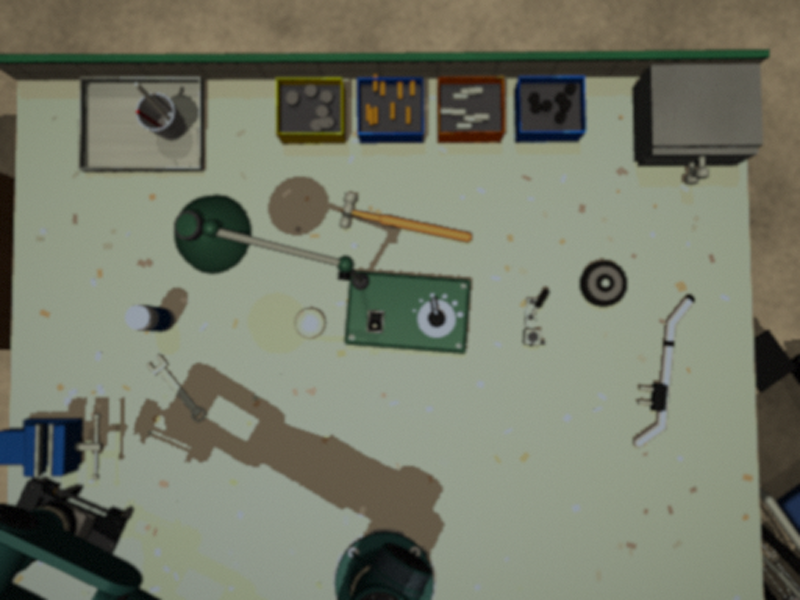

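View pics/scene0.png

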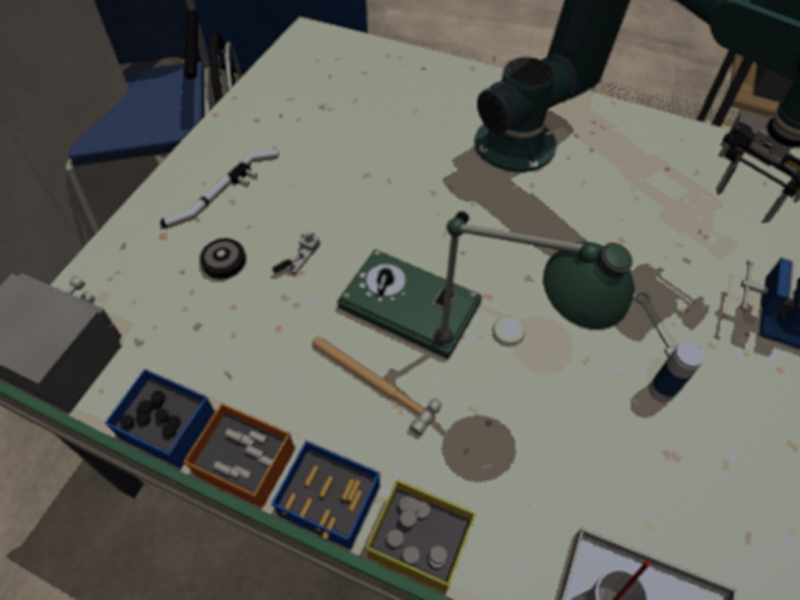

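The top picture shows the lamp base with corners near (347,271), (471,279), (466,352) and (345,344). The selector is near (437,319) with its lever pointing up (away from the robot), and the rocker near (376,321). I'll enlarge this region.

```bash
cat > h.py <<'E'
import numpy as np,cv2,pickle
from scipy.spatial.transform import Rotation as R
def K(s): return np.array([[s["fx"],0,s["cx"]],[0,s["fy"],s["cy"]],[0,0,1.]])
def campose(s,o=None):
    if "pose" in s: return s["pose"]
    T=np.eye(4);T[:3,:3]=R.from_euler("xyz",o["ee_rot"]).as_matrix();T[:3,3]=o["tool_pos"]
    return T@s["hand_eye"]
def px2w(s,px,z,o=None):
    T=campose(s,o)
    u=cv2.undistortPoints(np.array(px,float).reshape(-1,1,2),K(s),s["distortion"]).reshape(-1,2)
    d=np.c_[u[:,0],-u[:,1],-np.ones(len(u))]@T[:3,:3].T
    t=(np.broadcast_to(z,len(u))-T[2,3])/d[:,2]
    return T[:3,3]+d*t[:,None]
def w2px(s,P,o=None):
    T=campose(s,o); p=(np.array(P,float).reshape(-1,3)-T[:3,3])@T[:3,:3]
    p=p*[1,-1,-1]
    return cv2.projectPoints(p,np.zeros(3),np.zeros(3),K(s),s["distortion"])[0].reshape(-1,2)
def crop(s,x0,y0,w,h,k,name):
    cv2.imwrite(name,cv2.resize(np.ascontiguousarray(s["image"][y0:y0+h,x0:x0+w,::-1]),None,fx=k,fy=k,interpolation=cv2.INTER_CUBIC))
E
python3 - <<'E'
from h import *
o,d=pickle.load(open("s0.pkl","rb"))
crop(d["top"],210,165,100,70,8,"pics/topc.png")
px=np.array([[347,271],[471,279],[466,352],[345,344],[437,319],[376,321]])*0.64
print(px2w(d["top"],px,[.04]*5+[.045]).round(3))
E
```

```text
[[ 0.655  0.074  0.04 ]
 [ 0.636 -0.188  0.04 ]
 [ 0.482 -0.175  0.04 ]
 [ 0.501  0.079  0.04 ]
 [ 0.552 -0.115  0.04 ]
 [ 0.549  0.013  0.045]]
```

View pics/topc.png

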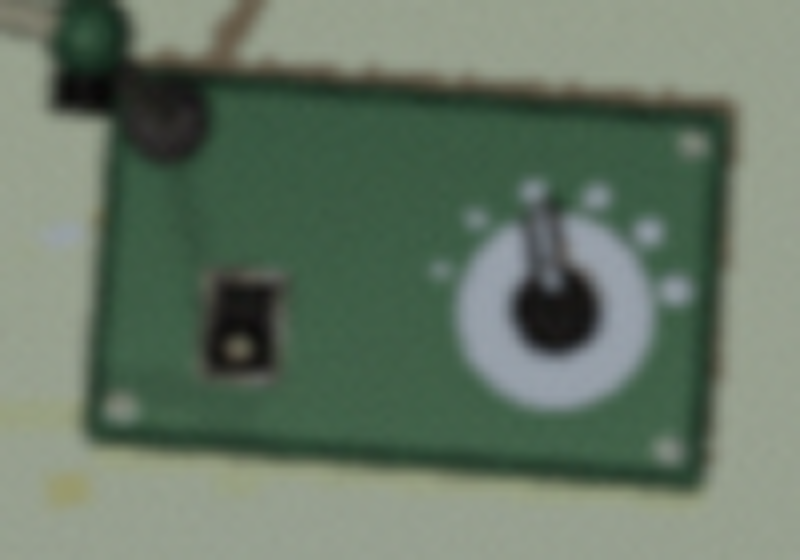

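```bash
cat >> h.py <<'E'
def fit2(Q,P):
    a=(Q-Q.mean(0))@[1,1j]; b=(P-P.mean(0))@[1,1j]
    th=np.angle(np.vdot(a,b)); M=np.array([[np.cos(th),-np.sin(th)],[np.sin(th),np.cos(th)]])
    t=P.mean(0)-M@Q.mean(0); return th,t,np.linalg.norm(Q@M.T+t-P,axis=1)
A=np.radians(75-30*np.arange(6)); DOTS=.05*np.c_[np.cos(A),np.sin(A)]
E
python3 - <<'E'
from h import *
o,d=pickle.load(open("s0.pkl","rb"));s=d["top"]
f=lambda p:(np.array(p,float)+.5)/8-.5+[210,165]
P=px2w(s,f([[441,270],[474,218],[533,188],[598,195],[648,233],[676,291]]),.04)[:,:2]
th,t,r=fit2(DOTS,P);print("yaw deg",np.degrees(th),"axis",t,r)
q=px2w(s,f([[238,347],[243,325],[540,205],[110,440],[700,487],[735,105]]),[.05,.0415,.066,.04,.04,.04])[:,:2]
print(q); c,sn=np.cos(th),np.sin(th); print("rel axis",((q-t)@np.array([[c,-sn],[sn,c]])).round(4))
print("loose",px2w(s,np.array([[310,322],[150,318],[535,330],[405,222],[180,390]])*.64,[.024,.15,.02,.02,0]).round(3))
E
```

```text
yaw deg -5.455574080391443 axis [ 0.55457    -0.11247892] [0.00050668 0.00120894 0.00124809 0.00091864 0.00029819 0.00096697]
[[ 0.54024501  0.01744665]
 [ 0.5494947   0.01586981]
 [ 0.59637278 -0.10617101]
 [ 0.50275483  0.07077549]
 [ 0.48152846 -0.17131391]
 [ 0.63877808 -0.18763563]]
rel axis [[-0.0266  0.128 ]
 [-0.0173  0.1273]
 [ 0.041   0.0103]
 [-0.069   0.1775]
 [-0.0671 -0.0655]
 [ 0.091  -0.0668]]
loose [[ 0.548  0.155  0.024]
 [ 0.555  0.448  0.15 ]
 [ 0.527 -0.324  0.02 ]
 [ 0.762 -0.049  0.02 ]
 [ 0.405  0.437  0.   ]]
```

The six dots are at crop pixels (441,270) to (676,291) and fit the 50 mm circle within 1.3 mm. The lever is at 14°, so it sits on the third dot and needs two clicks. The spot at crop pixel (238,347) puts it near (0.540, 0.017). I'll shut the gripper and move above the rocker.

Request:
{"name": "carry_out", "arguments": {
  "motion": "-0.1 -0.066 0 0; -0.2 -0.133 0 0; -0.3 -0.2 0 0; -0.42 -0.28 0 0; -0.54 -0.36 0 0; -0.67 -0.44 0 0; -0.8 -0.53 0 0; -0.93 -0.61 0 0",
  "grip": -1
}}

```text
time: 0.95
tool_pos: [0.3105, 0.3635, 0.2194]
ee_rot: [-3.141, 0.0, 2.733]
wrist_force: [0.6, 0.9, 0.5]
width: 0.0337
finger_force: 0.0
```

Request:
{"name": "carry_out", "arguments": {
  "motion": "-0.12 -0.08 0 0; -0.25 -0.16 0 0; -0.37 -0.24 0 0; -0.5 -0.32 0 0; -0.62 -0.4 0 0; -0.75 -0.48 0 0; -0.88 -0.57 0 0; -1 -0.65 0 0"
}}

```text
time: 1.75
tool_pos: [0.4092, 0.2145, 0.2194]
ee_rot: [-3.141, 0.0, 2.733]
wrist_force: [-0.4, 0.1, 0.7]
width: 0.0005
finger_force: 0.0
```

Request:
{"name": "carry_out", "arguments": {
  "motion": "-0.12 -0.08 0 -0.02; -0.25 -0.16 0 -0.04; -0.37 -0.24 0 -0.06; -0.5 -0.32 0.1 -0.08; -0.62 -0.4 0.2 -0.1; -0.75 -0.48 0.3 -0.1; -0.85 -0.55 0.35 -0.1; -0.9 -0.58 0.4 -0.1"
}}

```text
time: 2.55
tool_pos: [0.4983, 0.0809, 0.1586]
ee_rot: [-3.141, -0.001, 3.046]
wrist_force: [0.5, 0.4, 0.0]
width: 0.0006
finger_force: 0.0
```

Request:
{"name": "carry_out", "arguments": {
  "motion": "-0.06 -0.08 0.05 0; -0.12 -0.16 0.1 0; -0.18 -0.24 0.15 0; -0.24 -0.32 0.2 0; -0.3 -0.38 0.25 0; -0.32 -0.39 0.26 0; -0.32 -0.39 0.26 0; -0.32 -0.39 0.26 0"
}}

```text
time: 3.35
tool_pos: [0.5408, 0.0208, 0.1207]
ee_rot: [3.141, 0.0, 3.048]
wrist_force: [0.1, -0.3, 0.3]
width: 0.0004
finger_force: 0.0
```

Run:
```python
from bench import robot, snapshot
from h import *
o=robot.get_obs(); s=snapshot("wrist"); pickle.dump((o,s),open("s1.pkl","wb"))
print(o["tool_pos"],o["ee_rot"],o["wrist_force"])
cv2.imwrite("pics/w1.png",cv2.resize(s["image"][:,:,::-1],(800,600),interpolation=cv2.INTER_CUBIC))
```

```text
[0.54078669 0.02082156 0.12067156] [3.14117586e+00 1.37898421e-04 3.04833283e+00] [ 0.069792   -0.25348309  0.28474112]
```

View pics/w1.png

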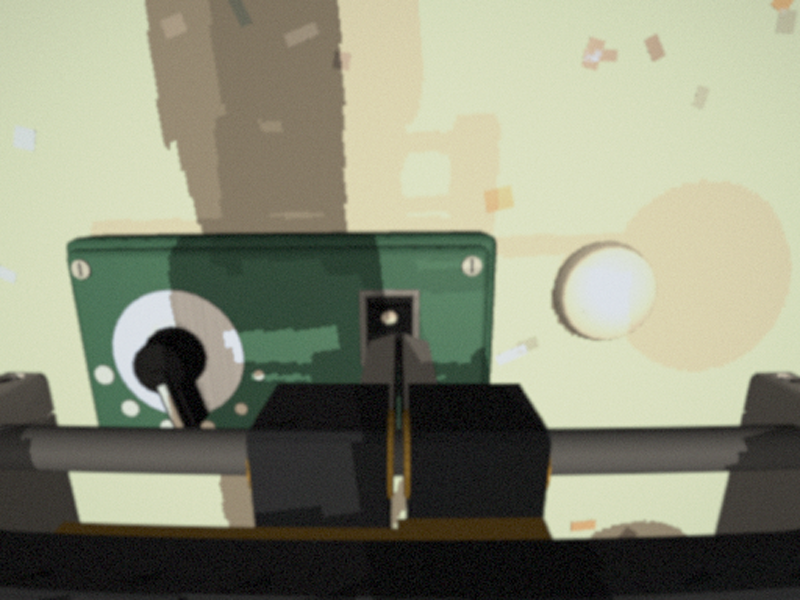

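The wrist view shows the white spot at (390,317), and dots six (104,375), five (131,408), two (241,409) and one (258,376), with the fingertips near (398,340).

Run:
```python
from h import *
o,s=pickle.load(open("s1.pkl","rb"))
f=lambda p:np.array(p,float)*.64-.2
P=px2w(s,f([[258,376],[241,409],[131,408],[104,375]]),.04,o)[:,:2]
th,t,r=fit2(DOTS[[0,1,4,5]],P);print(np.degrees(th),t,r)
print(px2w(s,f([[390,317],[166,352]]),[.05,.064],o))
```

```text
-5.189275942955912 [ 0.55509426 -0.11444283] [0.00033358 0.00010225 0.00049312 0.0002883 ]
[[ 0.54004379  0.01628196  0.05      ]
 [ 0.54446363 -0.10671711  0.064     ]]
```

Request:
{"name": "carry_out", "arguments": {
  "motion": "0.005 -0.027 0.06 0; 0.005 -0.027 0.12 0; 0.005 -0.027 0.18 0; 0.005 -0.027 0.24 0; 0.005 -0.027 0.29 0; 0.005 -0.027 0.33 0; 0.005 -0.027 0.34 0; 0.005 -0.027 0.34 0"
}}

```text
time: 4.2
tool_pos: [0.5395, 0.0165, 0.0692]
ee_rot: [3.142, -0.0, 3.048]
wrist_force: [-0.3, -0.3, 0.5]
width: 0.0006
finger_force: 0.0
```

Request:
{"name": "carry_out", "arguments": {
  "motion": "0 0 0.01 0; 0 0 0.02 0; 0 0 0.03 0; 0 0 0.04 0; 0 0 0.05 0; 0 0 0.06 0; 0 0 0.065 0; 0 0 0.065 0"
}}

```text
time: 5.0
tool_pos: [0.5399, 0.0165, 0.0598]
ee_rot: [3.141, 0.001, 3.048]
wrist_force: [0.2, 0.2, 1.3]
width: 0.0007
finger_force: 0.8
```

Request:
{"name": "carry_out", "arguments": {
  "motion": "0 0 0.005 0; 0 0 0.01 0; 0 0 0.015 0; 0 0 0.015 0; 0 0 0.015 0; 0 0 0.015 0; 0 0 0.015 0; 0 0 0.015 0"
}}

```text
time: 5.8
tool_pos: [0.5399, 0.0165, 0.0596]
ee_rot: [3.142, 0.001, 3.048]
wrist_force: [-4.2, 0.8, 10.6]
width: 0.0003
finger_force: 5.2
```

Request:
{"name": "carry_out", "arguments": {
  "motion": "0 0 -0.1 0; 0 0 -0.2 0; 0 0 -0.3 0; 0 -0.1 -0.4 0; 0 -0.25 -0.4 -0.02; -0.12 -0.4 -0.4 -0.04; -0.24 -0.5 -0.4 -0.06; -0.34 -0.59 -0.4 -0.084"
}}

```text
time: 6.6
tool_pos: [0.5827, -0.0787, 0.1184]
ee_rot: [-3.141, 0.001, -2.97]
wrist_force: [0.1, -0.5, 0.6]
width: 0.0004
finger_force: 0.0
```

Request:
{"name": "carry_out", "arguments": {
  "motion": "0 0 0 0; 0 0 0 0; 0 0 0 0; 0 0 0 0; 0 0 0 0; 0 0 0 0; 0 0 0 0; 0 0 0 0"
}}

```text
time: 7.4
tool_pos: [0.582, -0.0762, 0.1175]
ee_rot: [3.142, 0.0, -2.971]
wrist_force: [-0.1, 0.5, -0.6]
width: 0.0005
finger_force: 0.0
```

Run:
```python
from bench import robot, snapshot
from h import *
o=robot.get_obs(); s=snapshot("wrist"); pickle.dump((o,s),open("s2.pkl","wb"))
print(o["tool_pos"],o["ee_rot"],o["wrist_force"])
cv2.imwrite("pics/w2.png",cv2.resize(s["image"][:,:,::-1],(800,600),interpolation=cv2.INTER_CUBIC))
```

```text
[ 0.58203819 -0.07620228  0.11750748] [ 3.14155813e+00  5.72407755e-05 -2.97111193e+00] [-0.13998963  0.48121871 -0.57388887]
```

View pics/w2.png

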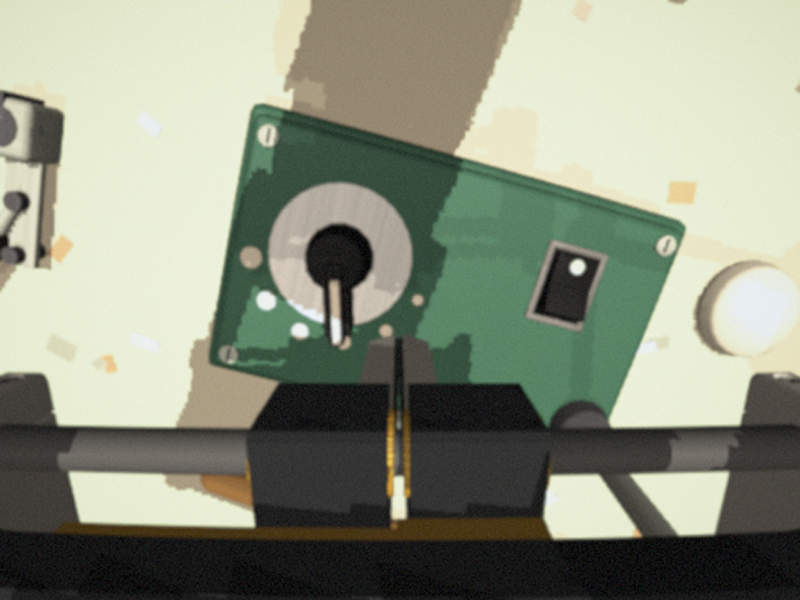

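Dots one to six are at (418,300), (386,331), (344,343), (300,331), (266,300) and (251,257). The lever points down the image with its tip at (336,340), and the rocker now lies flat with its spot at (577,267).

Run:
```python
from h import *
o,s=pickle.load(open("s2.pkl","rb"))
f=lambda p:np.array(p,float)*.64-.2
P=px2w(s,f([[418,300],[386,331],[300,331],[266,300],[251,257]]),.04,o)[:,:2]
th,t,r=fit2(DOTS[[0,1,3,4,5]],P);print(np.degrees(th),t,r)
q=px2w(s,f([[335,342],[334,285]]),[.066,.066],o)[:,:2]-t
print(np.hypot(*q.T),np.degrees(np.arctan2(q[:,1],q[:,0])-th))
sp=px2w(s,f([[577,267]]),.045,o)[0,:2]-t; c,n=np.cos(th),np.sin(th); print(sp@np.array([[c,-n],[n,c]]))
# targets: (lamp angle phi, gap) -> tool pos,yaw
for phi,g in((15,.012),(15,.004),(15,0),(10,0),(5,0),(0,0),(-4,0),(-15,0),(-30,0),(-34,0)):
    a=th+np.radians(phi);print(phi,g,(t+.033*np.array([np.cos(a),np.sin(a)])+(.0195+g)*np.array([-np.sin(a),np.cos(a)])).round(4),"yaw",round(180+np.degrees(a),1))
```

```text
-5.175703341510505 [ 0.55470047 -0.11390384] [0.00032082 0.00024569 0.00013711 0.00032575 0.00024912]
[0.04113276 0.01067517] [13.88504551 13.9324517 ]
[-0.02913818  0.128193  ]
15 0.012 [ 0.5818 -0.0772] yaw 189.8
15 0.004 [ 0.5832 -0.0851] yaw 189.8
15 0 [ 0.5839 -0.0891] yaw 189.8
10 0 [ 0.5859 -0.0917] yaw 184.8
5 0 [ 0.5878 -0.0945] yaw 179.8
0 0 [ 0.5893 -0.0975] yaw 174.8
-4 0 [ 0.5904 -0.0999] yaw 170.8
-15 0 [ 0.5924 -0.107 ] yaw 159.8
-30 0 [ 0.5929 -0.117 ] yaw 144.8
-34 0 [ 0.5926 -0.1196] yaw 140.8
```

Fit is consistent: axis (0.5547, −0.1139), lever at 14° (third dot), rocker on. I'll lower the fingertip beside the lever.

Request:
{"name": "carry_out", "arguments": {
  "motion": "0 0 0.06 0; 0 0 0.12 0; 0 0 0.18 0; 0 0 0.24 0; 0 0 0.3 0; 0 0 0.34 0; 0 0 0.375 0; 0 0 0.375 0"
}}

```text
time: 8.25
tool_pos: [0.5815, -0.0763, 0.0602]
ee_rot: [3.141, -0.001, -2.971]
wrist_force: [0.1, -0.2, 0.3]
width: 0.0007
finger_force: 0.0
```

Request:
{"name": "carry_out", "arguments": {
  "motion": "0 -0.03 0 0; 0 -0.05 0 0; 0 -0.07 0 0; 0.002 -0.087 0 0; -0.003 -0.097 0 0.014; -0.008 -0.107 0 0.028; -0.012 -0.117 0 0.042; -0.012 -0.117 0 0.042"
}}

```text
time: 9.05
tool_pos: [0.5873, -0.0933, 0.0616]
ee_rot: [3.141, 0.001, -3.103]
wrist_force: [1.2, 2.1, 0.1]
width: 0.0001
finger_force: 0.6
```

Request:
{"name": "carry_out", "arguments": {
  "motion": "-0.004 -0.007 0 0.01; -0.007 -0.014 0 0.02; -0.011 -0.022 0 0.031; -0.015 -0.03 0 0.042; -0.018 -0.038 0 0.053; -0.021 -0.046 0 0.064; -0.021 -0.046 0 0.064; -0.021 -0.046 0 0.064"
}}

```text
time: 9.85
tool_pos: [0.5901, -0.1004, 0.0611]
ee_rot: [-3.141, -0.0, 2.979]
wrist_force: [0.3, -0.1, -0.3]
width: 0.0001
finger_force: 0.0
```

Run:
```python
from bench import robot, snapshot
from h import *
o=robot.get_obs(); s=snapshot("wrist"); pickle.dump((o,s),open("s3.pkl","wb"))
print(o["tool_pos"],np.degrees(o["ee_rot"]),o["wrist_force"])
crop(s,100,60,260,195,3,"pics/w3.png")
```

```text
[ 0.59006091 -0.10035457  0.06111403] [-1.79987801e+02 -1.74059650e-02  1.70709278e+02] [ 0.29382712 -0.12790595 -0.3081486 ]
```

View pics/w3.png

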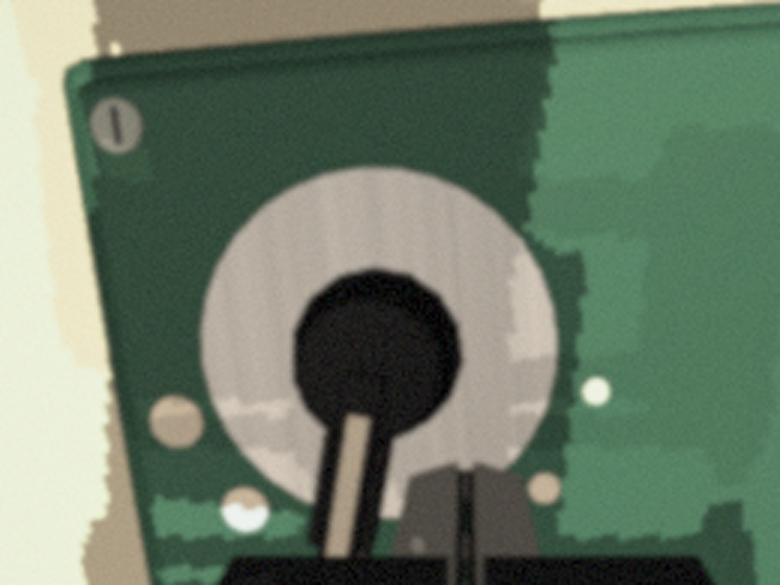

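The first click snapped over: the force is gone and the lever's white line runs (358,415) to (338,555), clear of the fingertip. I'll check its angle.

Run:
```python
from h import *
o,s=pickle.load(open("s3.pkl","rb"))
f=lambda p:np.array(p,float)/3-.33+[100,60]
q=px2w(s,f([[358,415],[338,555]]),.066,o)[:,:2]; d=q[1]-q[0]
print("lever lamp angle",np.degrees(np.arctan2(d[1],d[0]))+5.2)
t=np.array([.5547,-.1139]);th=np.radians(-5.2);p0=o["tool_pos"][:2];y0=o["ee_rot"][2]
M=np.array([[np.cos(y0),np.sin(y0)],[np.sin(y0),-np.cos(y0)]])
for phi in(-4,-10,-15,-20,-25,-28,-30,-32,-34):
    a=th+np.radians(phi);p=t+.033*np.array([np.cos(a),np.sin(a)])+.0195*np.array([-np.sin(a),np.cos(a)])
    print(phi,(M@(p-p0)/.15).round(3),round((y0-np.pi-a)/np.pi,3))
```

```text
lever lamp angle -13.752525607394976
-4 [-0.002  0.003] -0.001
-10 [-0.014 -0.021] 0.033
-15 [-0.023 -0.041] 0.061
-20 [-0.029 -0.062] 0.088
-25 [-0.034 -0.084] 0.116
-28 [-0.036 -0.097] 0.133
-30 [-0.037 -0.106] 0.144
-32 [-0.037 -0.115] 0.155
-34 [-0.037 -0.124] 0.166
```

The lever is on the fourth dot (−14°). Next is the second click.

Request:
{"name": "carry_out", "arguments": {
  "motion": "-0.008 -0.01 0 0.017; -0.014 -0.021 0 0.033; -0.018 -0.031 0 0.047; -0.023 -0.041 0 0.061; -0.026 -0.052 0 0.075; -0.029 -0.062 0 0.088; -0.032 -0.073 0 0.102; -0.032 -0.073 0 0.102"
}}

```text
time: 10.7
tool_pos: [0.5933, -0.1114, 0.0612]
ee_rot: [3.141, -0.0, 2.659]
wrist_force: [-0.9, 0.6, -0.2]
width: 0.0005
finger_force: 0.6
```

Request:
{"name": "carry_out", "arguments": {
  "motion": "0 -0.006 0 0.008; 0 -0.012 0 0.016; 0 -0.018 0 0.024; 0 -0.024 0 0.031; 0 -0.03 0 0.036; 0 -0.036 0 0.042; 0 -0.036 0 0.042; 0 -0.036 0 0.042"
}}

```text
time: 11.5
tool_pos: [0.5903, -0.1166, 0.061]
ee_rot: [-3.141, -0.001, 2.526]
wrist_force: [0.9, -0.5, -0.0]
width: 0.0004
finger_force: 0.0
```

Run:
```python
from bench import robot, snapshot
from h import *
o=robot.get_obs(); s=snapshot("wrist"); pickle.dump((o,s),open("s4.pkl","wb"))
print(o["tool_pos"],np.degrees(o["ee_rot"]),o["wrist_force"])
crop(s,100,60,260,195,3,"pics/w4.png")
t=np.array([.5547,-.1139]);th=np.radians(-5.2);p0=o["tool_pos"][:2];y0=o["ee_rot"][2]
M=np.array([[np.cos(y0),np.sin(y0)],[np.sin(y0),-np.cos(y0)]])
for phi in(-30,-32,-34,-36):
    a=th+np.radians(phi);p=t+.033*np.array([np.cos(a),np.sin(a)])+.0195*np.array([-np.sin(a),np.cos(a)])
    print(phi,(M@(p-p0)/.15).round(3),round((y0-np.pi-a)/np.pi,3))
```

```text
[ 0.59033221 -0.11660769  0.06103919] [-1.79977027e+02 -3.88766281e-02  1.44747755e+02] [ 0.9283178  -0.52007862 -0.03727028]
-30 [-0.015  0.008] -0.0
-32 [-0.02  0.  ] 0.011
-34 [-0.024 -0.008] 0.022
-36 [-0.028 -0.016] 0.033
```

View pics/w4.png

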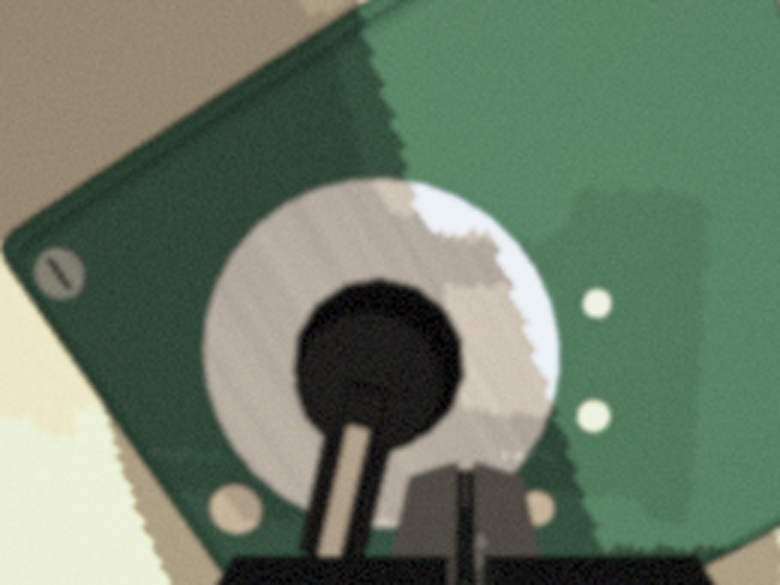

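The lever's white line, (357,428) to (330,555), has moved clear of the fingertip, so the second click has snapped. I'll back off and lift, then check.

Request:
{"name": "carry_out", "arguments": {
  "motion": "0 0.02 0 0; 0 0.05 0 0; 0 0.08 0 0; 0 0.08 -0.1 0; 0 0.08 -0.2 0; 0 0.08 -0.3 0; 0.05 0.08 -0.45 0; 0.1 0.08 -0.6 0"
}}

```text
time: 12.35
tool_pos: [0.5855, -0.0983, 0.1536]
ee_rot: [3.141, 0.001, 2.526]
wrist_force: [1.2, -0.1, 0.6]
width: 0.0007
finger_force: 0.0
```

Request:
{"name": "carry_out", "arguments": {
  "motion": "0.06 0 -0.1 0; 0.1 0 -0.2 0; 0.15 0 -0.2 0; 0.2 0 -0.2 0; 0.2 0 -0.2 0; 0.2 0 -0.2 0; 0.2 0 -0.2 0; 0.2 0 -0.2 0"
}}

```text
time: 13.15
tool_pos: [0.5608, -0.0808, 0.1805]
ee_rot: [-3.141, -0.001, 2.526]
wrist_force: [1.1, 0.4, -1.3]
width: 0.0003
finger_force: 0.0
```

Run:
```python
from bench import robot, snapshot
from h import *
o,s=pickle.load(open("s4.pkl","rb"))
f=lambda p:np.array(p,float)/3-.33+[100,60]
q=px2w(s,f([[357,428],[330,555]]),.066,o)[:,:2]; d=q[1]-q[0]
print("lever lamp angle",np.degrees(np.arctan2(d[1],d[0]))+5.2)
o=robot.get_obs(); s=snapshot("wrist"); print(o["tool_pos"],o["wrist_force"],o["time"])
cv2.imwrite("pics/w5.png",cv2.resize(s["image"][:,:,::-1],(800,600),interpolation=cv2.INTER_CUBIC))
```

```text
lever lamp angle -43.397812692939866
[ 0.56078865 -0.08084722  0.18049143] [ 1.09451825  0.42085202 -1.2802175 ] 13.15
```

View pics/w5.png

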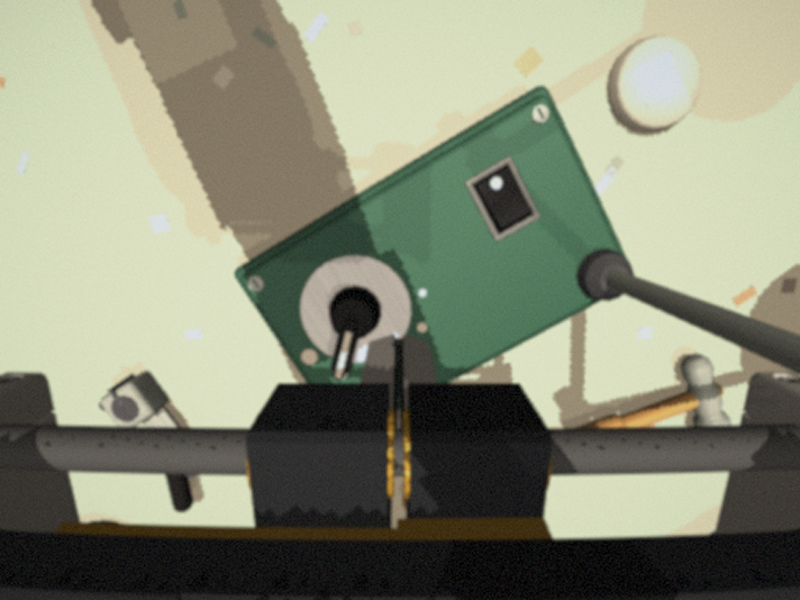

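The lever rests beside the sixth dot at (309,356), on the fifth dot at −43.4° (nominal −45°). The rocker is on with its spot at (497,184), and the hand is clear, so I'm handing in.

```bash
python3 -c "
from bench import robot
print(robot.close_job())"
```

```text
the job is handed in; nothing more can be done
None
```

The lamp is switched on and the selector rests on the fifth dot (lever measured at −43.4° against −45° nominal), with no loose parts touched that I saw and the hand clear; the job was handed in at about 13 s, and no verdict was returned.

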